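# Line up three culture dishes under the light bar

## Robot

A 6-joint arm with a two-finger parallel gripper is mounted at the origin on a cart in front of the work surface, level with it; the furniture and walls round the work are solid. World frame = base frame: x ahead of the robot, y to its left, z up, the work surface at z = 0. Lengths are in m, angles in rad, forces in N, time in s.
With the tool pointing down it reaches from about 0.325 to 0.9 m from the base axis. Payload 6.1 kg.
Tool frame: the origin (TCP) lies midway between the tips of the shut fingers; the grasp point (between the pads) lies 19 mm behind it; x points along the fingers, y is the direction in which the jaws open and shut, and the axes are right-handed (so a half turn about x gives the same grasp; the last joint's range is limited). The gripper opens to 85 mm and grips with 20 to 120 N. Pads are 22 mm wide; open, the fingers measure 114 mm over their backs; the gripper's body (76 mm by 85 mm) begins 54 mm behind the grasp point. The pads swing forward as they close: fully open they stand 13 mm farther back than shut.
Start: joints at [1.049, 0.22, 1.526, -0, 1.395, -0.126], TCP at [0.241, 0.577, 0.231] pointing down, gripper open.
Joint ranges: [-2.98, 2.98], [-0.91, 2.08], [0.09, 2.57], [-1.24, 4.39], [0.2, 2.65], [-2.68, 2.68]. Speed limits (rad/s): [2.57, 2.57, 3.01, 3.14, 3.14, 3.14].

## Interface

Orientations are given as [roll, pitch, yaw] about the fixed x, y, z axes, in that order (R = Rz(yaw) Ry(pitch) Rx(roll)).
In Python, from plant import movep, move_l, set_joints, gripper_to, hold, inverse_kinematics, observe, get_image, get_calibration, Unreachable, job_done gives the robot as it stands. Calls block until the motion is done:
- movep(position, orientation): joint-space move of the TCP to a pose.
- move_l(position, feed=0.15, rotation=None, max_force=None): straight line of the TCP; rotation=None keeps the orientation; feed is the mean speed in m/s. With max_force (N) it stops when the force on the tool has changed by that much, and returns True; else False.
- set_joints(angles): joint-space move.
- gripper_to(opening, f_grip=None): finger opening in m; f_grip is the grip in N (None keeps the last); returns when the fingers have stopped.
- hold(seconds).
- inverse_kinematics(position, orientation): joint angles nearest the present ones, or None.
- observe(): the state.
- get_image(name): name is "scene" or "top" or "wrist"; returns (picture, depth): 400x640x3 uint8, red, green, blue; 400x640 float32, m along the optical axis (not along the pixel's ray), 0 where there is no reading.
- get_calibration(name): a dict with "intrinsics" (3x3 intrinsics, pixels), "dist_coeffs" ([k1, k2, p1, p2, k3] as OpenCV has them; the pictures are not rectified), "world_from_camera" (4x4, takes a point from camera to world coordinates). Camera axes: x right, y down, z forward; pixel columns grow to the right and rows downward; lengths in m; the calibration is good to about 2 mm. A picture is of the moment at which its call begins: read the wrist's pose just before it. get_calibration takes no time and is no camera call; for the wrist camera it gives the pose at the moment of the call.
A pose or a line that the arm cannot do raises Unreachable and nothing moves.
- job_done(): hands the job in, once; it reports no verdict.
The state is a dict: "time_s": time; "q": joint angles; "joint_velocities": joint speeds; "joint_torque": joint torques, N m; "eef_pos": TCP position; "tcp_rot": TCP orientation; "ft_force": force on the tool from outside, world axes, zero at the start; "torque": the same for the moment, N m; "opening": finger opening in m.
Only numpy, scipy, OpenCV 4.12 (cv2) and the standard library are available. Lean on these libraries where they do the work, as an engineer would, in place of code of your own. Each camera call takes 0.05 s, during which the arm holds its last target.

## Task

Slide the three round culture dishes under the light bar and line them up in an even row: each touching the straight back fence and centred on one of the three black index lines, one dish to a line. Keep the dishes flat on the bench, do not lift or tip them, and leave the tape roll and the timer where they are.

Things in the scene. Friction and masses are not known exactly. Their poses are not given: they have to be found in the camera images.
- light_bridge: fixed light bridge. Origin: on the bench (world z = -1 mm), mid-length of the front face of its back fence; x level into the fence, away from the robot, y left along the fence, z up. Fence: aluminium, 288 mm long, 24 high, 10 thick, face at x = 0. Three black index lines 3 mm wide at y = +88, 0, -88 mm on the fence's face and top and on the light bar's front
- light_bar (a point): middle of the underside of the bridge's white light bar, 125 mm over the bench, 47.5 mm in front of the fence's face. Bar: 320 mm along the fence, 45 mm deep (70 to 25 mm in front of the face), 26 mm high. It blocks a tool that points straight down on the row. Posts (16 mm) and side arms (top 163 mm over the bench) stand 152 mm left and right of its middle
- spot_left (a point): where a dish's centre belongs at the left index line: y = +88 mm of the bridge, 29.5 mm in front of the fence's face (the dish's radius) and 7.5 mm over the bench
- spot_middle (a point): where a dish's centre belongs at the middle index line: y = 0 of the bridge, 29.5 mm in front of the fence's face (the dish's radius) and 7.5 mm over the bench
- spot_right (a point): where a dish's centre belongs at the right index line: y = -88 mm of the bridge, 29.5 mm in front of the fence's face (the dish's radius) and 7.5 mm over the bench
- dish_0_center (a point): closed round culture dish with lid, plain off-white, a disc of 59 mm diameter and 15 mm height, about 30 g, lying flat and loose; the point is its centre, half-way up (7.5 mm over the bench). The three dishes are alike
- dish_1_center (a point): closed round culture dish with lid, plain off-white, a disc of 59 mm diameter and 15 mm height, about 30 g, lying flat and loose; the point is its centre, half-way up (7.5 mm over the bench). The three dishes are alike
- dish_2_center (a point): closed round culture dish with lid, plain off-white, a disc of 59 mm diameter and 15 mm height, about 30 g, lying flat and loose; the point is its centre, half-way up (7.5 mm over the bench). The three dishes are alike
- tape_center (a point): bystander: roll of beige tape, a ring 68 mm across with an open middle, 19 mm high, lying flat to the right of the dishes; the point is its centre. Not to be moved
- timer_center (a point): bystander: small white digital timer 60 x 64 mm, 20 mm high, on the bench to the left; the point is its centre. Not to be moved
Things that resemble listed ones, but are neither listed nor needed, are in the scene too. Leave any green look-alike of the part that bears dish_2_center alone.

How it is judged:
At the end, for the whole second after the job is handed in: At each of the three index lines one dish stands with its centre within 8 mm of the spot for it (level distance) and no more than 5 mm of gap to the fence's face, and all three dishes lie flat on the bench (((horizontal distance between dish_0_center and spot_left below 0.008 m and x of dish_0_center in the frame of light_bridge above -0.0345 m) or (horizontal distance between dish_1_center and spot_left below 0.008 m and x of dish_1_center in the frame of light_bridge above -0.0345 m) or (horizontal distance between dish_2_center and spot_left below 0.008 m and x of dish_2_center in the frame of light_bridge above -0.0345 m)) and ((horizontal distance between dish_0_center and spot_middle below 0.008 m and x of dish_0_center in the frame of light_bridge above -0.0345 m) or (horizontal distance between dish_1_center and spot_middle below 0.008 m and x of dish_1_center in the frame of light_bridge above -0.0345 m) or (horizontal distance between dish_2_center and spot_middle below 0.008 m and x of dish_2_center in the frame of light_bridge above -0.0345 m)) and ((horizontal distance between dish_0_center and spot_right below 0.008 m and x of dish_0_center in the frame of light_bridge above -0.0345 m) or (horizontal distance between dish_1_center and spot_right below 0.008 m and x of dish_1_center in the frame of light_bridge above -0.0345 m) or (horizontal distance between dish_2_center and spot_right below 0.008 m and x of dish_2_center in the frame of light_bridge above -0.0345 m)) and height (world z) of each of dish_0_center, dish_1_center, dish_2_center below 0.012 m); the robot touches nothing.
It fails at once if a dish is lifted more than about 15 mm off the bench (height (world z) of any of dish_0_center, dish_1_center, dish_2_center above 0.022 m).
It fails at once if a dish is tipped by more than 0.4 rad (23 degrees) (angle between any of dish_0_center, dish_1_center, dish_2_center's own z axis and vertical above 0.4 rad).
It fails at once if the tape roll or the timer is moved by more than 30 mm (distance of any of tape_center, timer_center from where it was at the start of the episode above 0.03 m).
It also fails if it takes over 50 s, if anything falls off the work surface, if the arm or the gripper's body presses on something with over 40 N, if the wrist force passes 120 N, or if a joint passes its speed limit or range.

## Working session

There is one attempt and no reset: what is moved stays moved. The work goes in short steps, each a Python script; the robot and the scene stay as the last script left them, time stands still between calls to the robot, and variables do not carry over. Pictures are saved under pics/ and viewed, and the job is handed in when it is done.

```bash
mkdir -p pics; ls; python3 - <<'E'
from plant import *
import cv2,numpy as np
for n in ["scene","top"]:
    p,d=get_image(n); cv2.imwrite(f"pics/{n}0.png",p[:,:,::-1]); np.save(f"pics/{n}0d.npy",d)
    c=get_calibration(n); print(n,c)
o=observe();print(o["time_s"],o["eef_pos"],o["tcp_rot"])
E
```

```text
pics
scene {'intrinsics': array([[469.31531513,   0.        , 319.8355894 ],
       [  0.        , 469.31531513, 195.60630247],
       [  0.        ,   0.        ,   1.        ]]), 'dist_coeffs': array([-0.12992271,  0.        ,  0.        ,  0.        ,  0.        ]), 'world_from_camera': array([[ 0.59270311, -0.50246216,  0.62947184, -0.13392979],
       [-0.8053949 , -0.36345174,  0.46823273, -0.67760922],
       [-0.00648659, -0.7844964 , -0.62009944,  0.75190633],
       [ 0.        ,  0.        ,  0.        ,  1.        ]])}
top {'intrinsics': array([[397.73587178,   0.        , 325.89431253],
       [  0.        , 397.73587178, 203.74338711],
       [  0.        ,   0.        ,   1.        ]]), 'dist_coeffs': array([-0.06446502,  0.        ,  0.        ,  0.        ,  0.        ]), 'world_from_camera': array([[ 2.60816294e-01, -8.48924687e-01,  4.59675686e-01,
         7.50654253e-02],
       [-9.65387998e-01, -2.29812844e-01,  1.23337224e-01,
        -3.30404908e-01],
       [ 9.35362632e-04, -4.75933748e-01, -8.79480638e-01,
         9.74621340e-01],
       [ 0.00000000e+00,  0.00000000e+00,  0.00000000e+00,
         1.00000000e+00]])}
0.1 [0.24070864 0.57616869 0.23029022] [-1.6729003   1.568979   -2.06875613]
```

View pics/scene0.png

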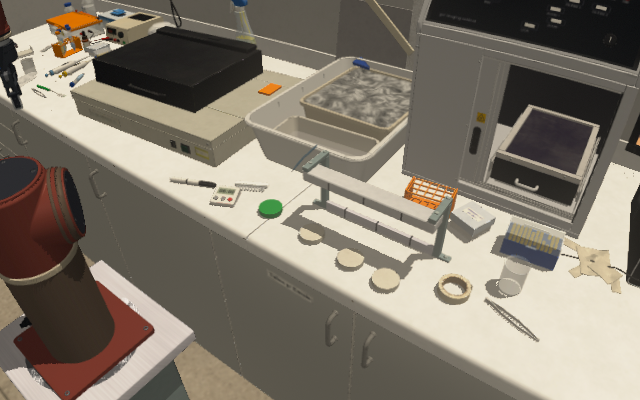

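View pics/top0.png

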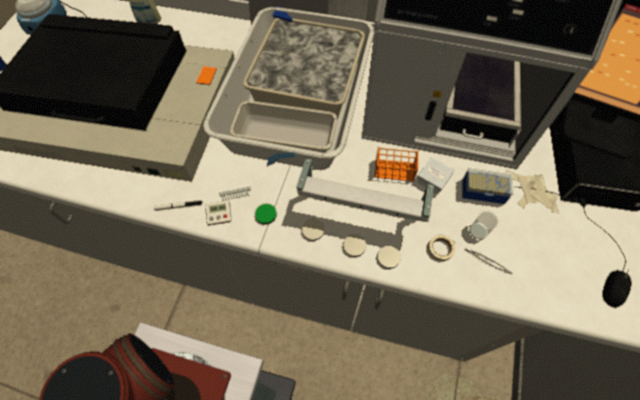

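The scene view shows three off-white dishes in front of the bridge at about (311,235), (350,259) and (385,280). The things that could be mistaken for them are the green disc (271,208), the tape ring (455,288) and the timer (225,195). I'll check this in enlarged crops.

```bash
python3 - <<'E'
import cv2
a=cv2.imread("pics/scene0.png")[140:310,200:480]; cv2.imwrite("pics/sc1.png",cv2.resize(a,None,fx=2.85,fy=2.85,interpolation=cv2.INTER_CUBIC))
a=cv2.imread("pics/top0.png")[150:290,200:520]; cv2.imwrite("pics/tc1.png",cv2.resize(a,None,fx=2.5,fy=2.5,interpolation=cv2.INTER_CUBIC))
E
```

```text
(no output)
```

View pics/sc1.png

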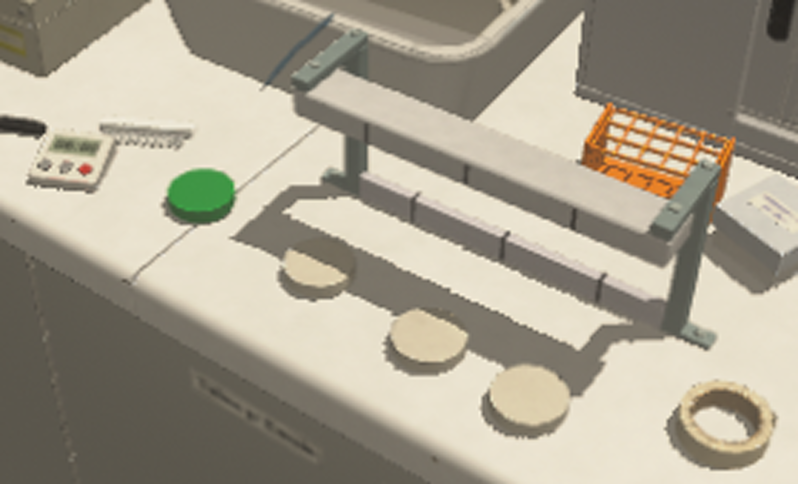

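View pics/tc1.png

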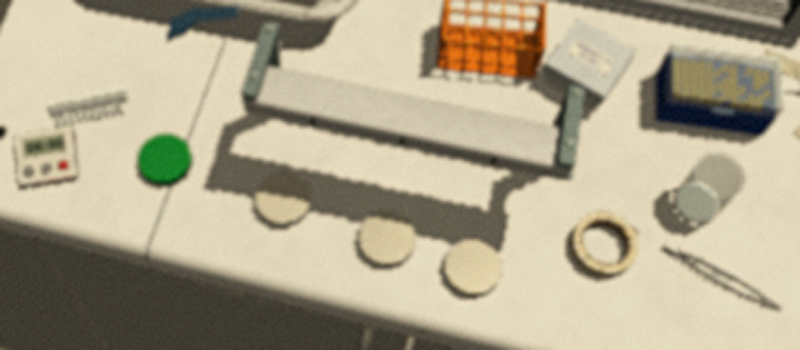

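```bash
cat > h.py <<'E'
import numpy as np,cv2
from plant import *
def ray(n,uv,z,c=None):
    c=c or get_calibration(n); uv=np.array(uv,float).reshape(-1,1,2)
    p=cv2.undistortPoints(uv,c["intrinsics"],c["dist_coeffs"])[:,0]
    T=c["world_from_camera"]; d=np.c_[p,np.ones(len(p))]@T[:3,:3].T; o=T[:3,3]
    return o+d*((z-o[2])/d[:,2])[:,None]
def proj(n,P,c=None):
    c=c or get_calibration(n); T=np.linalg.inv(c["world_from_camera"])
    return cv2.projectPoints(np.array(P,float).reshape(-1,1,3),cv2.Rodrigues(T[:3,:3])[0],T[:3,3],c["intrinsics"],c["dist_coeffs"])[0][:,0]
E
python3 - <<'E'
from h import *
np.set_printoptions(precision=4,suppress=True)
s=lambda l:np.array(l)/2.85+[200,140]
t=lambda l:np.array(l)/2.5+[200,150]
print("scene dishes\n",ray("scene",s([[318,262],[428,333],[529,394]]),.014))
print("top dishes\n",ray("top",t([[282,196],[386,237],[472,263]]),.014))
print("green/tape/timer",ray("scene",s([[201,192],[725,418],[72,158]]),.015))
print("fence line bottom\n",ray("scene",s([[414,222],[502,259],[599,301]]),-.001))
print("fence line top front\n",ray("scene",s([[415,196],[505,232],[601,274]]),.023))
d=np.load("pics/scene0d.npy")
# deproject depth, find bar/fence
c=get_calibration("scene");T=c["world_from_camera"]
v,u=np.mgrid[0:400,0:640]; p=cv2.undistortPoints(np.stack([u,v],-1).reshape(-1,1,2).astype(float),c["intrinsics"],c["dist_coeffs"])[:,0]
P=(np.c_[p,np.ones(len(p))]*d.reshape(-1,1))@T[:3,:3].T+T[:3,3]; P=P.reshape(400,640,3)
np.save("pics/P.npy",P)
for a in s([[318,255],[428,333],[529,394],[300,230],[600,450],[500,245],[505,228],[470,150],[380,110]]):
    print(a,P[int(round(a[1])),int(round(a[0]))])
E
```

```text
scene dishes
 [[ 0.4949 -0.1852  0.014 ]
 [ 0.4805 -0.3016  0.014 ]
 [ 0.4719 -0.3959  0.014 ]]
top dishes
 [[ 0.4961 -0.1815  0.014 ]
 [ 0.4792 -0.299   0.014 ]
 [ 0.4741 -0.3912  0.014 ]]
green/tape/timer [[ 0.5054 -0.0505  0.015 ]
 [ 0.5331 -0.524   0.015 ]
 [ 0.4732  0.0748  0.015 ]]
fence line bottom
 [[ 0.5961 -0.2114 -0.001 ]
 [ 0.6001 -0.2968 -0.001 ]
 [ 0.6029 -0.386  -0.001 ]]
fence line top front
 [[ 0.6012 -0.2082  0.023 ]
 [ 0.6063 -0.294   0.023 ]
 [ 0.6076 -0.3822  0.023 ]]
[311.5789 229.4737] [ 0.5035 -0.1799  0.014 ]
[350.1754 256.8421] [ 0.4789 -0.3022  0.0151]
[385.614  278.2456] [ 0.4735 -0.396   0.0134]
[305.2632 220.7018] [ 0.5297 -0.1385 -0.0013]
[410.5263 297.8947] [ 0.4669 -0.4602  0.0002]
[375.4386 225.9649] [ 0.5985 -0.2934  0.0139]
[377.193 220.   ] [ 0.6338 -0.2788 -0.    ]
[364.9123 192.6316] [ 0.5387 -0.2945  0.1505]
[333.3333 178.5965] [ 0.5374 -0.214   0.1528]
```

```bash
cat >> h.py <<'E'
YAW=0.037
def tilt(deg_from_vertical,yaw=YAW,roll=0.0): return [roll,np.pi/2-np.radians(deg_from_vertical),yaw]
E
python3 - <<'E'
from h import *
np.set_printoptions(precision=2,suppress=True)
for r in (0,np.pi):
  for th in (0.01,25,45,50,55,60):
    for P in ([.40,-.18,.02],[.54,-.21,.02],[.40,-.30,.02],[.40,-.395,.02],[.54,-.386,.02],[.45,-.3,.2]):
        q=inverse_kinematics(P,tilt(th,roll=r)); print(round(r,1),th,P,q if q is None else np.array(q))
E
```

```text
0 0.01 [0.4, -0.18, 0.02] [-0.6   0.05  2.15  0.    0.93 -2.21]
0 0.01 [0.54, -0.21, 0.02] [-0.51  0.36  1.79  0.    0.99 -2.11]
0 0.01 [0.4, -0.3, 0.02] [-0.8   0.19  2.    0.    0.95 -2.41]
0 0.01 [0.4, -0.395, 0.02] [-0.92  0.32  1.84  0.    0.98 -2.53]
0 0.01 [0.54, -0.386, 0.02] [-0.74  0.53  1.55  0.    1.06 -2.35]
0 0.01 [0.45, -0.3, 0.2] [-0.73  0.04  1.78  0.    1.32 -2.34]
0 25 [0.4, -0.18, 0.02] None
0 25 [0.54, -0.21, 0.02] [-0.67  0.16  2.12  0.52  0.59 -2.67]
0 25 [0.4, -0.3, 0.02] None
0 25 [0.4, -0.395, 0.02] None
0 25 [0.54, -0.386, 0.02] None
0 25 [0.45, -0.3, 0.2] None
0 45 [0.4, -0.18, 0.02] None
0 45 [0.54, -0.21, 0.02] [-0.84  0.16  2.31  1.42  0.58  2.63]
0 45 [0.4, -0.3, 0.02] [-1.31  0.11  2.37  1.15  0.86  2.49]
0 45 [0.4, -0.395, 0.02] [-1.37  0.28  2.16  1.08  0.91  2.52]
0 45 [0.54, -0.386, 0.02] None
0 45 [0.45, -0.3, 0.2] None
0 50 [0.4, -0.18, 0.02] None
0 50 [0.54, -0.21, 0.02] [-0.88  0.2   2.34  1.6   0.65  2.41]
0 50 [0.4, -0.3, 0.02] [-1.37  0.17  2.38  1.24  0.92  2.34]
0 50 [0.4, -0.395, 0.02] [-1.41  0.32  2.16  1.18  0.97  2.39]
0 50 [0.54, -0
[... 2189 characters left out ...]
5 [0.4, -0.18, 0.02] None
3.1 55 [0.54, -0.21, 0.02] [-0.92  0.25  2.35  1.74  0.75 -0.91]
3.1 55 [0.4, -0.3, 0.02] [-1.42  0.23  2.38  1.32  1.   -0.93]
3.1 55 [0.4, -0.395, 0.02] [-1.45  0.38  2.17  1.25  1.03 -0.86]
3.1 55 [0.54, -0.386, 0.02] [-1.14  0.46  2.03  1.44  0.87 -0.75]
3.1 55 [0.45, -0.3, 0.2] [-1.28 -0.25  2.34  1.11  1.08 -0.32]
3.1 60 [0.4, -0.18, 0.02] None
3.1 60 [0.54, -0.21, 0.02] [-0.96  0.32  2.36  1.84  0.85 -1.06]
3.1 60 [0.4, -0.3, 0.02] [-1.47  0.32  2.37  1.38  1.08 -1.05]
3.1 60 [0.4, -0.395, 0.02] [-1.49  0.44  2.16  1.31  1.11 -0.96]
3.1 60 [0.54, -0.386, 0.02] [-1.17  0.51  2.04  1.54  0.95 -0.87]
3.1 60 [0.45, -0.3, 0.2] [-1.32 -0.21  2.37  1.21  1.13 -0.45]
```

```bash
python3 - <<'E'
from h import *
np.set_printoptions(precision=3,suppress=True)
V=[np.pi,np.pi/2-.01,YAW]
for P in ([.40,0.05,.36],[.42,-.30,.36]):
    print(inverse_kinematics(P,V))
movep([.40,0.05,.36],V); print(observe()["time_s"])
movep([.42,-.30,.36],V); o=observe(); print(o["time_s"],o["eef_pos"])
c=get_calibration("wrist"); p,d=get_image("wrist"); cv2.imwrite("pics/w1.png",p[:,:,::-1]); np.savez("pics/w1.npz",d=d,**c); print(c)
E
```

```text
[-0.073 -0.395  1.865  0.001  1.661  1.461]
[-0.778 -0.102  1.626  0.007  1.611  0.756]
2.1333
3.45 [ 0.42  -0.299  0.36 ]
{'intrinsics': array([[293.637,   0.   , 320.512],
       [  0.   , 293.637, 193.355],
       [  0.   ,   0.   ,   1.   ]]), 'dist_coeffs': array([-0.005,  0.   ,  0.   ,  0.   ,  0.   ]), 'world_from_camera': array([[ 0.038, -0.963, -0.265,  0.489],
       [-0.999, -0.037, -0.009, -0.295],
       [-0.001,  0.265, -0.964,  0.504],
       [ 0.   ,  0.   ,  0.   ,  1.   ]])}
```

View pics/w1.png

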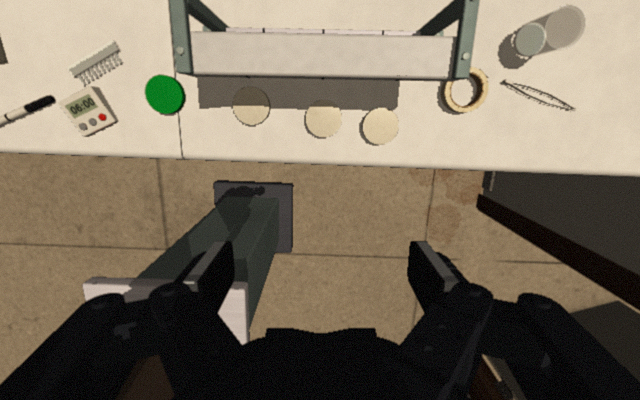

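The wrist view shows the three dishes at about (251,106), (323,119) and (380,127). The green look-alike is at (165,95) and the tape at (465,92). The fence is partly hidden by the bar. I'll enlarge it to measure.

```bash
python3 - <<'E'
import cv2
a=cv2.imread("pics/w1.png")[15:155,220:420]; cv2.imwrite("pics/w1c.png",cv2.resize(a,None,fx=4,fy=4,interpolation=cv2.INTER_CUBIC))
E
```

```text
(no output)
```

View pics/w1c.png

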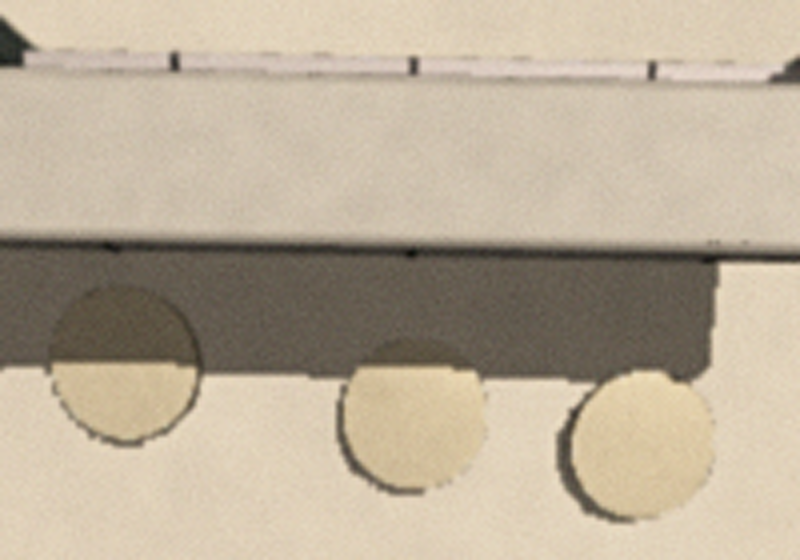

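```bash
python3 - <<'E'
from h import *
np.set_printoptions(precision=4,suppress=True)
z=np.load("pics/w1.npz"); c={k:z[k] for k in z.files if k!="d"}
s=lambda l:np.array(l)/4.+[220,15]-[.375,.375]
print(ray("wrist",s([[125,362],[415,414],[643,444]]),.014,c))
print("back edge",ray("wrist",s([[175,52],[413,57],[652,62]]),.023,c))
print("bench edge",ray("wrist",[[100,157],[320,164],[600,172]],0,c))
print("bar front line",ray("wrist",s([[113,246],[411,252]]),.13,c))
E
```

```text
[[ 0.4964 -0.1829  0.014 ]
 [ 0.4806 -0.2997  0.014 ]
 [ 0.4724 -0.393   0.014 ]]
back edge [[ 0.6067 -0.2059  0.023 ]
 [ 0.6083 -0.2937  0.023 ]
 [ 0.6101 -0.3819  0.023 ]]
bench edge [[ 0.4008  0.0835  0.    ]
 [ 0.4031 -0.2972  0.    ]
 [ 0.4082 -0.7878  0.    ]]
bar front line [[ 0.5278 -0.2067  0.13  ]
 [ 0.5294 -0.2956  0.13  ]]
```

```bash
cat >> h.py <<'E'
YAW=0.02
D={'L':np.array([.4962,-.1835]),'M':np.array([.4803,-.3002]),'R':np.array([.4725,-.3935])}
S={'L':np.array([.5675,-.2078]),'M':np.array([.5695,-.2957]),'R':np.array([.571,-.3837])}
ZP=.0135; TH=52
E
python3 - <<'E'
from h import *
np.set_printoptions(precision=3,suppress=True)
for k,yaw in (('R',.05),('M',.02),('L',-.2),('L',-.3)):
    u=S[k]-D[k]; u/=np.linalg.norm(u); print(k,np.arctan2(u[1],u[0]))
    R=tilt(TH,yaw,np.pi)
    for p,z in ((D[k]-.065*u,.10),(D[k]-.065*u,ZP),(S[k]-.018*u,ZP)):
        q=inverse_kinematics([*p,z],R); print(p,z,None if q is None else np.array(q))
E
```

```text
R 0.09916603894281435
[ 0.408 -0.4  ] 0.1 [-1.414  0.161  2.161  1.106  1.068 -0.592]
[ 0.408 -0.4  ] 0.0135 [-1.414  0.379  2.137  1.213  0.991 -0.8  ]
[ 0.553 -0.385] 0.0135 [-1.101  0.465  2.     1.385  0.822 -0.675]
M 0.0504056979006655
[ 0.415 -0.303] 0.1 [-1.343 -0.059  2.393  1.164  0.997 -0.569]
[ 0.415 -0.303] 0.0135 [-1.343  0.224  2.363  1.335  0.916 -0.864]
[ 0.552 -0.297] 0.0135 [-0.997  0.346  2.186  1.552  0.735 -0.758]
L -0.3284674978783877
[ 0.435 -0.163] 0.1 None
[ 0.435 -0.163] 0.0135 None
[ 0.55  -0.202] 0.0135 [-0.714  0.197  2.401  2.176  0.491 -1.   ]
L -0.3284674978783877
[ 0.435 -0.163] 0.1 None
[ 0.435 -0.163] 0.0135 None
[ 0.55  -0.202] 0.0135 [-0.639  0.188  2.412  2.455  0.426 -1.143]
```

```bash
python3 - <<'E'
from h import *
np.set_printoptions(precision=4,suppress=True)
k='R'; u=S[k]-D[k]; u/=np.linalg.norm(u); R=tilt(TH,.05,np.pi)
gripper_to(.044)
p=D[k]-.065*u
movep([*p,.10],R); o=observe(); print(o["time_s"],o["eef_pos"],o["opening"],o["ft_force"])
print(move_l([*p,ZP],feed=.1,max_force=8)); o=observe(); print(o["time_s"],o["eef_pos"],o["ft_force"])
c=get_calibration("wrist"); p,d=get_image("wrist"); cv2.imwrite("pics/w2.png",p[:,:,::-1])
p,d=get_image("scene"); cv2.imwrite("pics/s2.png",cv2.resize(p[150:350,240:520,::-1],None,fx=2.8,fy=2.8,interpolation=cv2.INTER_CUBIC))
E
```

```text
5.2083 [ 0.4082 -0.4005  0.1009] 0.04403445881729478 [-0.44   -1.3931  0.1031]
False
6.225 [ 0.408  -0.4003  0.014 ] [ 0.3712 -0.2749  0.0285]
```

View pics/w2.png

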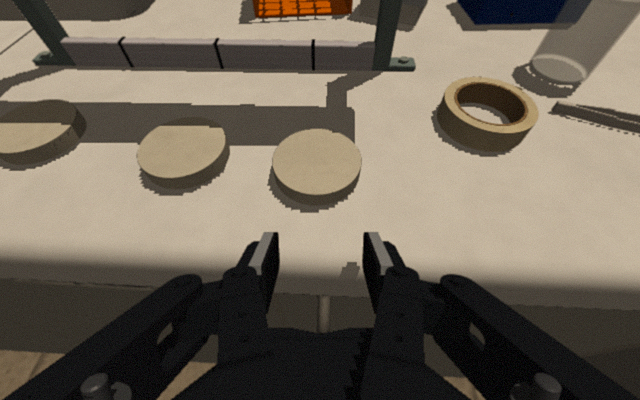

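View pics/s2.png

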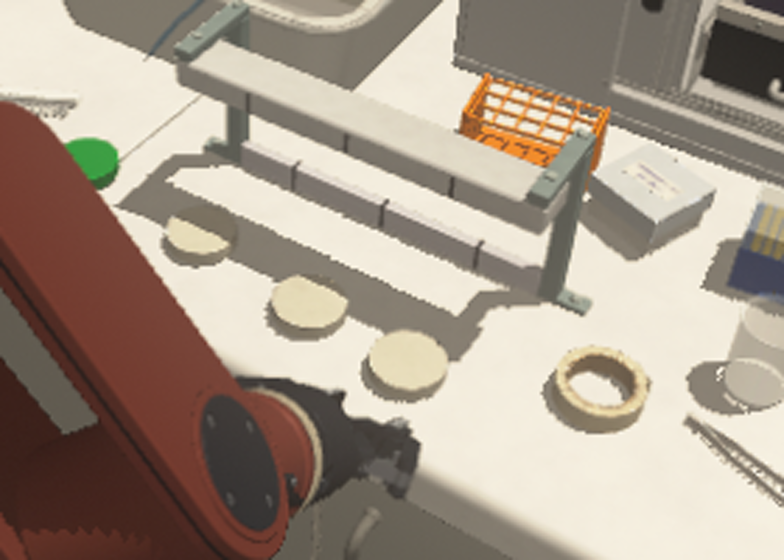

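The wrist view shows the open cradle centred on the right dish (317,162), and the fence lines with their feet at about (129,67), (220,68) and (314,69). I'll refine the fence measurement from this view.

```bash
python3 - <<'E'
import cv2
a=cv2.imread("pics/w2.png")[25:85,30:430]; cv2.imwrite("pics/w2c.png",cv2.resize(a[:,70:320],None,fx=3.2,fy=6,interpolation=cv2.INTER_CUBIC))
E
```

```text
(no output)
```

View pics/w2c.png

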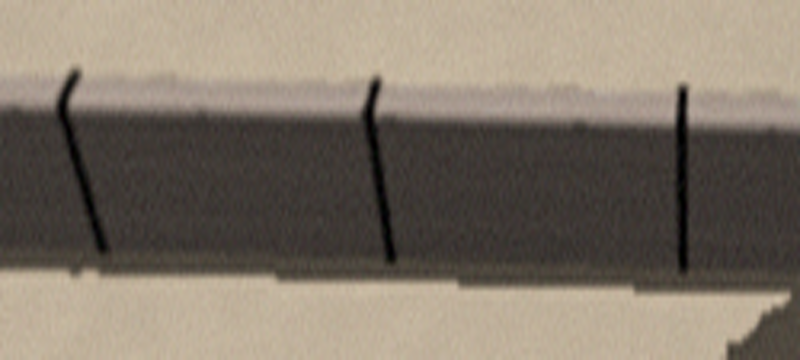

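```bash
python3 - <<'E'
from h import *
np.set_printoptions(precision=4,suppress=True)
s=lambda l:(np.array(l)+.5)/[3.2,6.]-.5+[100,25]
print(ray("wrist",s([[62,108],[370,117],[683,127]]),.023))
print(ray("wrist",s([[104,250],[391,261],[683,271]]),0.0))
print(ray("wrist",[[317,158.],[182,148.5]],.014))
print(get_calibration("wrist")["world_from_camera"][:3,3],observe()["eef_pos"])
E
```

```text
[[ 0.5979 -0.2055  0.023 ]
 [ 0.5993 -0.2943  0.023 ]
 [ 0.6008 -0.383   0.023 ]]
[[ 0.5978 -0.2058  0.    ]
 [ 0.5988 -0.2942  0.    ]
 [ 0.6003 -0.3825  0.    ]]
[[ 0.4727 -0.3938  0.014 ]
 [ 0.4768 -0.3011  0.014 ]]
[ 0.339  -0.4028  0.1582] [ 0.408  -0.4005  0.0143]
```

```bash
cat >> h.py <<'E'
YAW=0.016
S={'L':np.array([.5683,-.2060]),'M':np.array([.5695,-.2947]),'R':np.array([.5710,-.3834])}
def push(k,yaw,start=.065,th=TH):
    u=S[k]-D[k]; u/=np.linalg.norm(u); R=tilt(th,yaw,np.pi); e=observe
    m=S[k]-.036*u   # coarse, dish well short of fence
    hit=move_l([*m,ZP],feed=.10,max_force=6); o=e(); print(hit,o["time_s"],o["eef_pos"],o["ft_force"])
    n=np.array([1,YAW]); 
    if not hit:
        f=S[k]-.008*n; hit=move_l([*f,ZP],feed=.03,max_force=4); o=e(); print(hit,o["time_s"],o["eef_pos"],o["ft_force"])
def shot(tag):
    p,d=get_image("wrist"); cv2.imwrite(f"pics/w{tag}.png",p[:,:,::-1])
    p,d=get_image("scene"); cv2.imwrite(f"pics/s{tag}.png",cv2.resize(p[150:350,240:520,::-1],None,fx=2.8,fy=2.8,interpolation=cv2.INTER_CUBIC))
E
python3 - <<'E'
from h import *
np.set_printoptions(precision=4,suppress=True)
push('R',.05); shot(3)
E
```

```text
False 7.7583 [ 0.5348 -0.3872  0.0134] [ 0.6185 -0.0313  0.4408]
True 8.4667 [ 0.5569 -0.3844  0.0132] [-4.8104 -0.4587  4.5678]
```

View pics/w3.png

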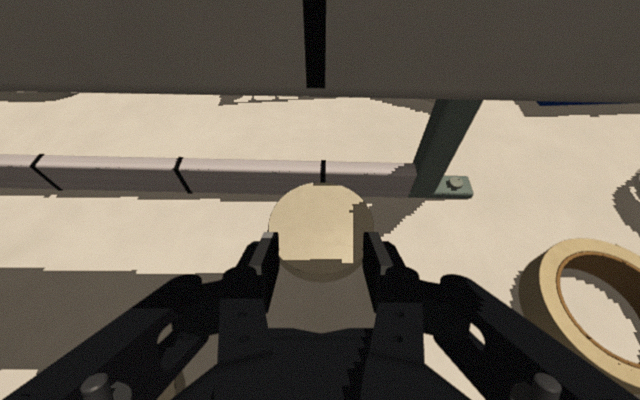

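View pics/s3.png

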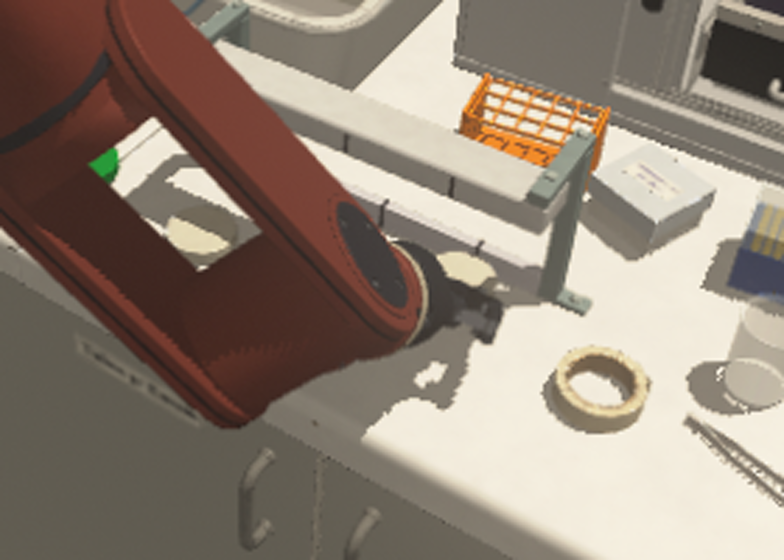

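The right dish touches the fence, centred on its line (322,183). Next is the middle dish.

```bash
python3 - <<'E'
from h import *
np.set_printoptions(precision=4,suppress=True)
gripper_to(.050)
move_l([.50,-.385,ZP+.001],feed=.12); shot(4)
print(observe()["time_s"])
move_l([.415,-.385,ZP+.001],feed=.15)
k='M'; D[k]=np.array([.4787,-.3005]); u=S[k]-D[k]; u/=np.linalg.norm(u); p=D[k]-.062*u
gripper_to(.044)
move_l([*p,ZP],feed=.12,rotation=tilt(TH,.03,np.pi)); print(observe()["time_s"]); shot(5)
push('M',.03); shot(6)
E
```

```text
9.5167
11.2917
False 12.7083 [ 0.5332 -0.297   0.0133] [ 0.0467  0.6414 -0.8036]
True 13.4083 [ 0.555  -0.2954  0.0132] [-4.487  -0.6233  3.1426]
```

View pics/w4.png

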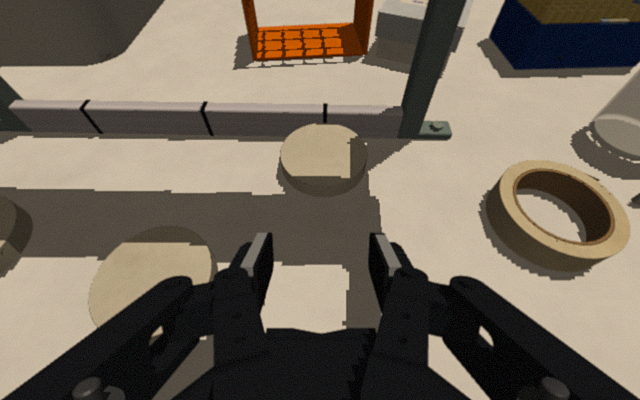

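View pics/w5.png

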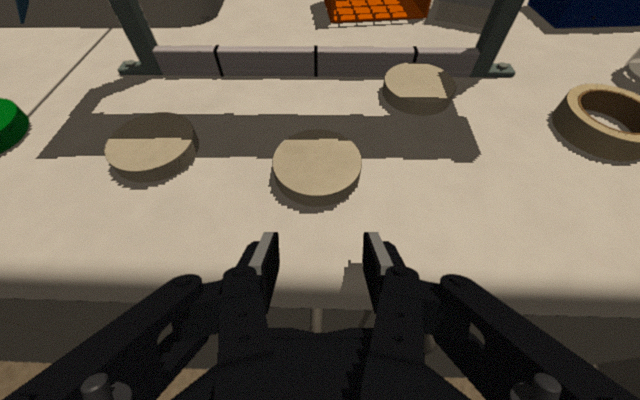

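View pics/w6.png

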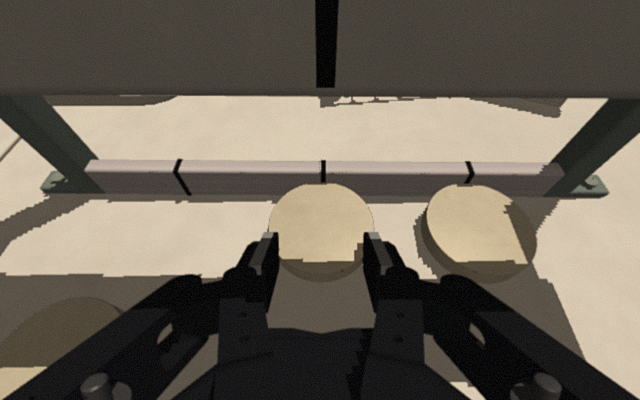

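The middle dish is on its line (322,183), with the right dish beside it. For the left dish I'll look for a feasible approach first.

```bash
python3 - <<'E'
from h import *
np.set_printoptions(precision=3,suppress=True)
k='L'; u=S[k]-D[k]; u/=np.linalg.norm(u); print(u)
for th in (40,46,52,58):
  for yaw in (-.3,-.15,0.016,.15):
    R=tilt(th,yaw,np.pi); r=[]
    for x,y in [tuple(D[k]-a*u) for a in (.065,.058,.052,.045,.035,.02)]+[tuple(S[k]-.036*u),tuple(S[k]-.010*np.array([1,.016]))]:
        r.append(inverse_kinematics([x,y,.0135],R) is not None)
    print(th,yaw,r)
E
```

```text
[ 0.955 -0.298]
40 -0.3 [False, False, False, False, True, True, False, False]
40 -0.15 [False, False, True, True, True, True, True, True]
40 0.016 [True, True, True, True, True, True, True, True]
40 0.15 [True, True, True, True, True, True, True, True]
46 -0.3 [False, False, False, False, False, True, True, True]
46 -0.15 [False, False, False, False, False, True, True, True]
46 0.016 [False, False, True, True, True, True, True, True]
46 0.15 [True, True, True, True, True, True, True, True]
52 -0.3 [False, False, False, False, False, False, True, True]
52 -0.15 [False, False, False, False, False, False, True, True]
52 0.016 [False, False, False, False, True, True, True, True]
52 0.15 [True, True, True, True, True, True, True, True]
58 -0.3 [False, False, False, False, False, False, True, True]
58 -0.15 [False, False, False, False, False, False, True, True]
58 0.016 [False, False, False, False, True, True, True, True]
58 0.15 [True, True, True, True, True, True, True, True]
```

```bash
python3 - <<'E'
from h import *
np.set_printoptions(precision=4,suppress=True)
gripper_to(.050)
move_l([.50,-.296,ZP+.001],feed=.12)
move_l([.43,-.296,ZP+.002],feed=.15)
gripper_to(.044)
k='L'; u=S[k]-D[k]; u/=np.linalg.norm(u); p=D[k]-.054*u
R=tilt(44,.016,np.pi); print(inverse_kinematics([*p,ZP],R))
try: move_l([*p,ZP],feed=.1,rotation=R)
except Unreachable as e: print("unreach",e)
print(observe()["time_s"],observe()["eef_pos"]); shot(7)
np.save("pics/w7T.npy",get_calibration("wrist")["world_from_camera"])
E
```

```text
[-0.9694 -0.0674  2.5602  1.3519  0.635  -0.5566]
16.6333 [ 0.4447 -0.1679  0.0136]
```

View pics/w7.png

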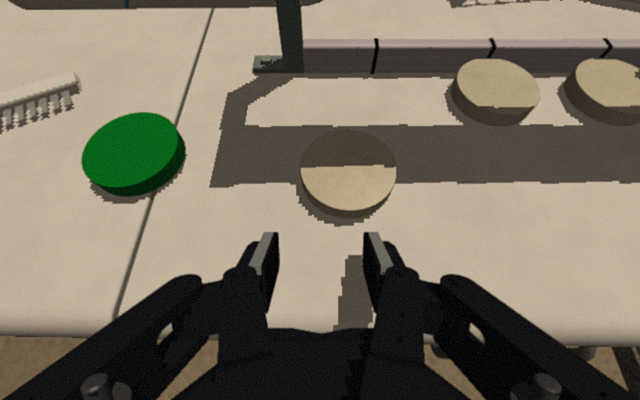

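```bash
python3 - <<'E'
from h import *
np.set_printoptions(precision=4,suppress=True)
k='L'; 
move_l([.4485,-.1835,ZP],feed=.06)
R=tilt(48,.016,np.pi)
u=S[k]-D[k]; u/=np.linalg.norm(u)
print(move_l([.476,-.1835,ZP],feed=.08,max_force=6,rotation=R))
m=S[k]-[.034,0]
print(move_l([*m,ZP],feed=.08,max_force=6,rotation=tilt(TH,.016,np.pi))); shot(8)
o=observe(); print(o["time_s"],o["eef_pos"],o["ft_force"])
f=S[k]-[.008,0]
print(move_l([*f,ZP],feed=.03,max_force=4)); o=observe(); print(o["time_s"],o["eef_pos"],o["ft_force"])
shot(9)
gripper_to(.050)
move_l([.50,-.206,ZP+.001],feed=.12)
shot(10); np.save("pics/w10T.npy",get_calibration("wrist")["world_from_camera"])
E
```

```text
False
False
18.6833 [ 0.534  -0.2058  0.0135] [-0.2564 -0.8419  0.2192]
True
19.3167 [ 0.5531 -0.2061  0.0133] [-3.6401 -1.7349  3.8549]
```

View pics/w9.png

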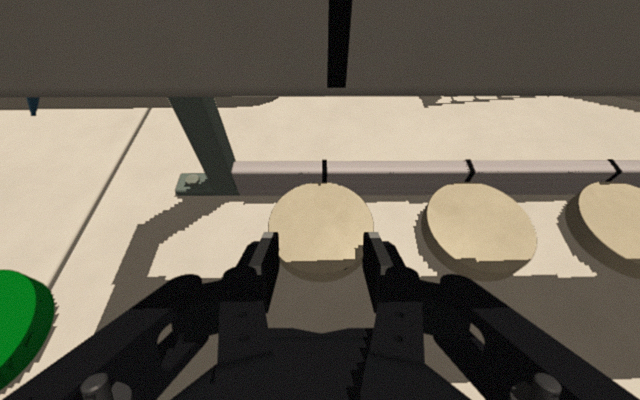

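View pics/w10.png

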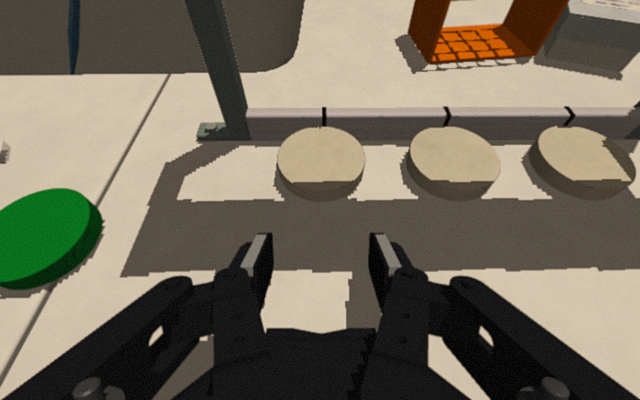

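All three dishes are in a row against the fence. I'll back off and measure them from one centred view.

```bash
python3 - <<'E'
from h import *
np.set_printoptions(precision=4,suppress=True)
move_l([.46,-.21,.03],feed=.15)
move_l([.44,-.294,.05],feed=.15,rotation=tilt(TH,.016,np.pi)); hold(.3)
T=get_calibration("wrist"); shot(11); np.save("pics/w11T.npy",T["world_from_camera"]); print(observe()["time_s"])
a=cv2.imread("pics/w11.png")[40:170,180:470]; cv2.imwrite("pics/w11c.png",cv2.resize(a,None,fx=2.75,fy=4,interpolation=cv2.INTER_CUBIC))
E
```

```text
21.9083
```

View pics/w11.png

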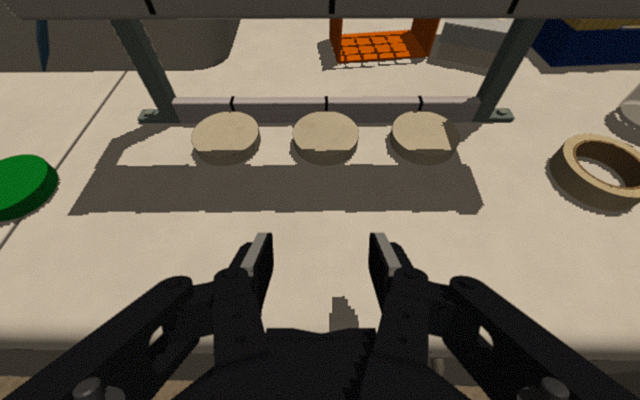

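View pics/w11c.png

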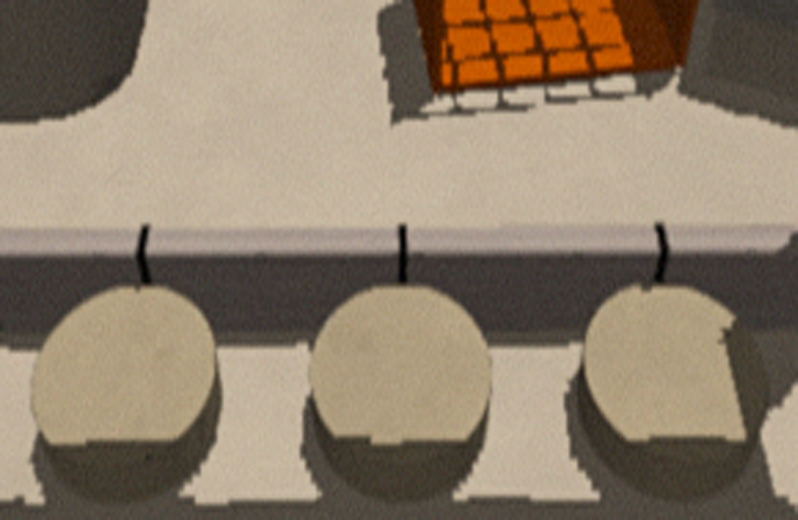

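View pics/s11.png

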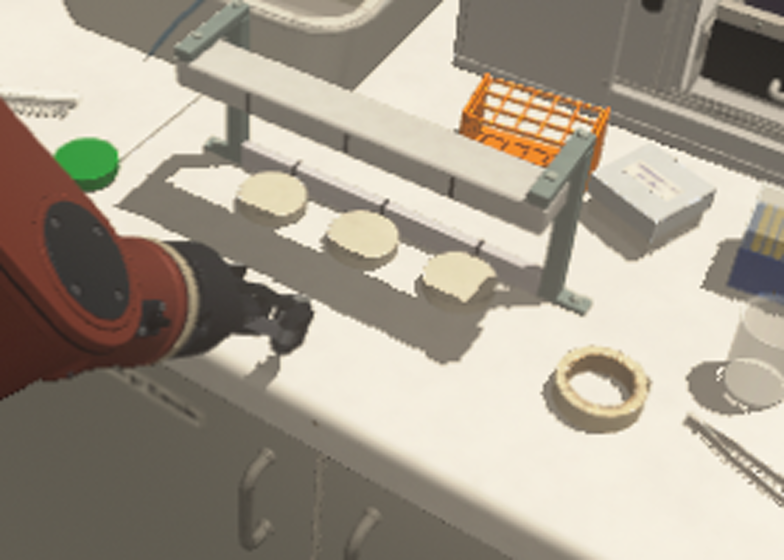

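```bash
python3 - <<'E'
from h import *
np.set_printoptions(precision=4,suppress=True)
c=get_calibration("wrist"); c["world_from_camera"]=np.load("pics/w11T.npy")
S_=lambda l:(np.array(l)+.5)/[2.75,4.]-.5+[180,40]
F=ray("wrist",S_([[142,253],[403,253],[663,253]]),.023,c); print(F)
m=F[1,:2]; y=(F[0]-F[2])[:2]; y/=np.linalg.norm(y); x=np.array([y[1],-y[0]])
for n,pts in dict(L=[[33,378],[216,355],[135,286]],M=[[309,370],[491,370],[401,286]],R=[[585,355],[665,286]]).items():
    P=ray("wrist",S_(pts),.014,c)[:,:2]-m; print(n,np.c_[P@x,P@y]*1000)
# fitted: overlay expected circle
img=cv2.imread("pics/w11.png"); im=cv2.resize(img[40:170,180:470],None,fx=2.75,fy=4,interpolation=cv2.INTER_CUBIC)
t=np.linspace(0,2*np.pi,60)
for yy in (.088,0,-.088):
    C=m+x*-.0295+y*yy; P=np.c_[C[0]+.0295*np.cos(t),C[1]+.0295*np.sin(t),0*t+.014]
    q=(proj("wrist",P,c)-[180,40]+.5)*[2.75,4]-.5
    cv2.polylines(im,[q.round().astype(np.int32)],True,(0,0,255),1)
cv2.imwrite("pics/ov.png",im)
E
```

```text
[[ 0.5976 -0.2064  0.023 ]
 [ 0.5988 -0.2945  0.023 ]
 [ 0.6002 -0.382   0.023 ]]
L [[-32.1393 119.722 ]
 [-24.6538  61.468 ]
 [ -0.4411  92.6135]]
M [[-29.5914  30.642 ]
 [-29.5706 -28.3841]
 [ -0.4954   0.5697]]
R [[-24.6161 -59.5606]
 [ -0.4235 -90.6401]]
```

View pics/ov.png

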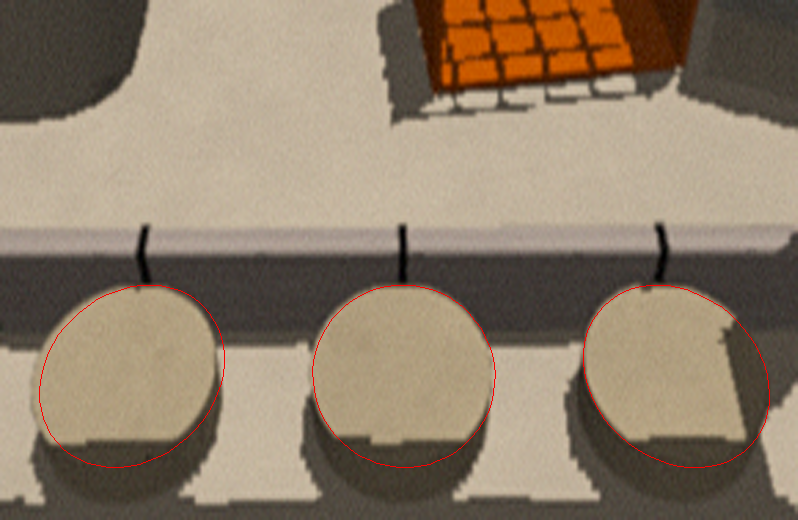

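The dishes are about 0 to 2.5 mm off their lines, with under 1 mm of gap to the fence. The limits are 8 mm and 5 mm. The arm is clear, so I'm handing in.

```bash
python3 - <<'E'
from h import *
o=observe(); print(o["time_s"],o["ft_force"]); job_done()
E
```

```text
21.9083 [-0.35574571  1.35135135 -0.18058601]
the job is handed in; nothing more can be done
```

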